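# Seat the test plug and hold the spring flap of the empty socket open

### The job

Push the test plug, which is sitting proud in its socket, fully home. Then raise the spring flap of the other, empty socket on the board and hold it open square to the socket's face, about 90 degrees, so that I have both hands free to probe its contacts: finish while still holding it there, because it springs shut when let go. Leave the pliers, tape roll and screw jar around the board where they are.

Things in the scene. Friction and masses are not known exactly. Their poses are not given: they have to be found in the camera images.
- board: Plywood back board, 270 x 430 x 18 mm thick, fixed flat on the bench; origin under its centre, x roughly away from the robot. On it stand, side by side and 130 mm apart along its y, in any order, three grey boxes: two sockets and a switch. White conduits, up to 42 mm over the bench, lie on it behind the boxes.
- plug_socket: Light grey surface socket box, 78 x 76 x 52 mm high, fixed on the board, with the test plug in its outlet. Origin on its underside (18 mm over the bench), on the axis of the outlet. z up, x towards its hinge side, away from the robot; front wall at x = -36 mm, back wall at x = 42 mm.
- plug_top (a point): Centre of the flat top of the test plug: a black round plug-in tester without lead, 54 mm in diameter at the foot, 44 mm at the flat top, standing 44 mm above the socket face when home. Home, this point lies 96 mm above the origin of plug_socket (114 mm above the bench).
- test_plug (a joint): How far (m) the test plug has gone in: 0 = 10 mm proud, 0.010 = home, its foot on the socket face. It moves straight down only; starts between 0 and 0.003. Contact friction: it needs about 8 N to move and stays where it is left.
- flap_held (a joint): Flap of the plug's own socket, standing up behind the plug, leaning on it at about 78 degrees; 0 = leaning, grows as it is pushed back. Hinged 36 mm behind the plug's axis, its top below 160 mm over the bench. Springy, harmless to touch; no part in the job.
- empty_socket: The light grey socket box with the shut darker grey flap; same box, size, origin and axes as plug_socket. Its top face is 52 mm above its origin. The flap covers the top.
- flap_hinge (a point): Middle of the hinge axis of the empty socket's flap, 36 mm behind (+x) and 54.5 mm above the origin of empty_socket; does not move with the flap. The axis runs along the box's y.
- flap (a joint): Opening of the empty socket's flap in rad: 0 = shut flat on the box, 1.57 = square to its face, stop at 1.92. The lip side (-x, towards the robot) rises. A spring shuts it: 0.06 N m when shut, 0.12 N m at 1.57. A grey plate 62 mm wide and 4 mm thick, from the hinge axis to 72 mm in front of it, the axis being at mid thickness.
- flap_lip (a point): Middle of the outer edge of the flap's thumb lip; moves with the flap. The lip, 40 mm wide, 4 mm thick and 14 mm long, is turned up 45 degrees from the plate's front edge: shut, this edge is 81.5 mm in front of and 10 mm above the hinge axis. It overhangs the front wall by 10 mm, with free space below it down to the board, so a fingertip can go under it.
- switch_box: Grey rocker switch box, 78 x 76 x 55 mm high, on the board; no flap, no part in the job. Same origin and axes as the sockets.
- screw_jar: Glass jar 60 mm in diameter and 70 mm high, left end of the board; origin on its underside.
- pliers: Pliers with black grips, about 170 mm long, lying at the right end of the board; origin on the underside.
- tape_roll: Roll of black tape, 68 mm in diameter and 19 mm high, left end of the board; origin on its underside.

How it is judged:
On the way, in this order (a step that is already met when the one before it is completed fails the run):
1. the test plug is fully home in its socket (value of joint test_plug above 0.0085 m), for 0.2 s.
2. the robot holds the empty socket's flap open square, 80 to 100 degrees (value of joint flap between 1.396 and 1.745 rad and (contact force between flap and the fingers above 0.2 N or contact force between flap and the arm above 0.2 N)), for 0.5 s.
At the end, for the whole second after the job is handed in: The program finishes while holding: the robot still touches the empty socket's flap (over 0.2 N) and keeps it still at 80 to 100 degrees; the test plug is within 1.5 mm of fully home; jar, pliers and tape roll are within 20 mm of where they were (all of step 2 and value of joint test_plug above 0.0085 m and velocity of joint flap between -0.1 and 0.1 rad/s and distance of each of screw_jar, pliers, tape_roll from where it was at the start of the episode below 0.02 m); the arm keeps its last pose, push and grip.
It fails at once if a tool or jar beside the board is pushed away (20 mm) (distance of any of screw_jar, pliers, tape_roll from where it was at the start of the episode above 0.02 m).
It also fails if it takes over 48 s, if anything falls off the work surface, if the arm or the gripper's body presses on something with over 40 N, if the wrist force passes 120 N, or if a joint passes its speed limit or range.

### The arm

A 7-joint arm with a two-finger parallel gripper is mounted at the origin on the work surface. World frame = base frame: x ahead of the robot, y to its left, z up, the work surface at z = 0. Lengths are in m, angles in rad, forces in N, time in s.
With the tool pointing down it reaches from about 0.35 to 0.9 m from the base axis. Payload 8.1 kg.
Tool frame: the origin (TCP) lies midway between the tips of the shut fingers; the grasp point (between the pads) lies 19 mm behind it; y points along the fingers, x is the direction in which the jaws open and shut, and the axes are right-handed (so a half turn about y gives the same grasp; the last joint's range is limited). The gripper opens to 85 mm and grips with 20 to 120 N. Pads are 22 mm wide; open, the fingers measure 114 mm over their backs; the gripper's body (76 mm by 85 mm) begins 54 mm behind the grasp point. The pads swing forward as they close: fully open they stand 13 mm farther back than shut.
Start: joints at [-1.381, 0.434, 0.025, 1.573, -0.012, 1.134, -0.075], TCP at [0.18, 0.598, 0.231] pointing down, gripper open.
Joint ranges: [-2.62, 2.62], [-0.44, 2.09], [-1.27, 1.32], [0.08, 2.57], [-1.32, 4.46], [0.12, 2], [-2.74, 2.74]. Speed limits (rad/s): [2.22, 2.22, 3.01, 3.01, 3.14, 3.14, 3.14].

### API

Orientations are given as a unit quaternion [x, y, z, w].
In Python, from rig import monitor, viewer, job gives the robot as it stands.
- The arm moves only by the shell command python3 -m handwheel 'ROWS' [OPENING] [FORCE]. ROWS is JSON, a list of rows, each a list of 4 numbers: the shift along the tool's x, y, z normalised to -1 to 1, where 1 is 0.03 m, then the turn about the tool's y normalised to -1 to 1, where 1 is 0.1 rad. In form: [[dx, dy, dz, turn], ...]. A call has 1 to 20 rows; each row shifts and turns the commanded pose from where the row before left it, along the tool's axes as they then stand; what a row does not reach is not made up. A row lasts 1/10 s, in which the tool goes at most 50 mm and 8.59 degrees, less where a joint would pass 70% of its speed; a pose out of reach is approached as far as the arm can. A call with a number of a shift or a turn outside -1 to 1 is refused whole. A call with a gripper value outside its range is refused whole. OPENING is the finger opening in mm, from 0 to 85.4, set as the call begins (- or left out, the last holds). The fingers move at their own pace and stop on an object; FORCE is the grip in N (left out, the last holds). Time passes only in rows, so rows that do not move let the fingers close. It gives the time, the measured TCP pose, the force and the opening at its end, in the units of the state.
- monitor.sense(): the state, without advancing time (a new reading comes with each control period).
- viewer.grab_frame(name): name is "scene" or "top"; returns a dict with "frame" (480x640x3 uint8, red, green, blue), "depth" (480x640 float32, m along the optical axis (not along the pixel's ray), 0 where there is no reading), "fx", "fy", "cx", "cy" (pixels), "position" and "rotation" of the camera in the world. Camera axes: x right, y down, z forward; pixel columns grow to the right and rows downward; lengths in m; the calibration is good to about 2 mm. A picture is of the moment at which its call begins.
- job.hand_in(): hands the job in, once; it reports no verdict.
The state is a dict: "clock": time; "joints": joint angles; "joint_velocities": joint speeds; "effort": joint torques, N m; "tcp_pos": TCP position; "ee_rot": TCP orientation; "force": force on the tool from outside, world axes, zero at the start; "wrist_torque": the same for the moment, N m; "finger_gap": finger opening in m.
Only numpy, scipy, OpenCV 4.12 (cv2) and the standard library are available. Lean on these libraries where they do the work, as an engineer would, in place of code of your own. Each camera call takes 0.05 s, during which the arm holds its last target. There are 200 camera calls.

## Working session

There is one attempt and no reset: what is moved stays moved. The work goes in short steps, Python scripts to look and compute and a shell command to move; the robot and the scene stay as the last step left them, time stands still between calls to the robot, and variables do not carry over. Pictures are saved under pics/ and viewed, about 8 in all and at most 12, crops included, and the job is handed in when it is done.

```bash
mkdir -p pics; ls
python3 - <<'E'
from rig import monitor, viewer
import cv2,numpy as np
s=monitor.sense();print({k:np.round(v,3).tolist() for k,v in s.items()})
for n in("scene","top"):
    f=viewer.grab_frame(n);cv2.imwrite(f"pics/{n}0.png",f["frame"][:,:,::-1]);np.savez(f"pics/{n}0.npz",**f)
    print(n,f["fx"],f["cx"],f["cy"],np.round(f["position"],3),np.round(f["rotation"],3))
E
```

```text
pics
{'clock': 0.0, 'joints': [-1.381, 0.435, 0.025, 1.574, -0.012, 1.134, -0.075], 'joint_velocities': [0.001, 0.001, 0.002, 0.0, 0.0, -0.002, -0.0], 'effort': [0.0, -67.048, 1.025, -31.621, 0.016, 0.012, 0.0], 'tcp_pos': [0.18, 0.598, 0.23], 'ee_rot': [0.568, 0.421, -0.422, -0.567], 'force': [0.268, -0.169, -0.583], 'wrist_torque': [-0.015, 0.017, 0.016], 'finger_gap': 0.085}
scene 568.9872240455387 311.93401778686905 236.91016103997876 [1.219 0.193 1.216] [ 0.594  0.756 -0.217 -0.168]
top 613.3062082872203 323.13943714899165 235.74308967531508 [0.389 0.028 1.224] [-0.703  0.705 -0.064  0.069]
```

View pics/top0.png

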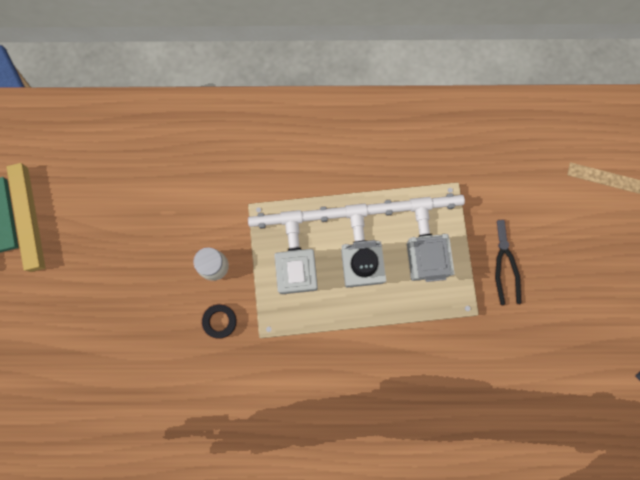

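View pics/scene0.png

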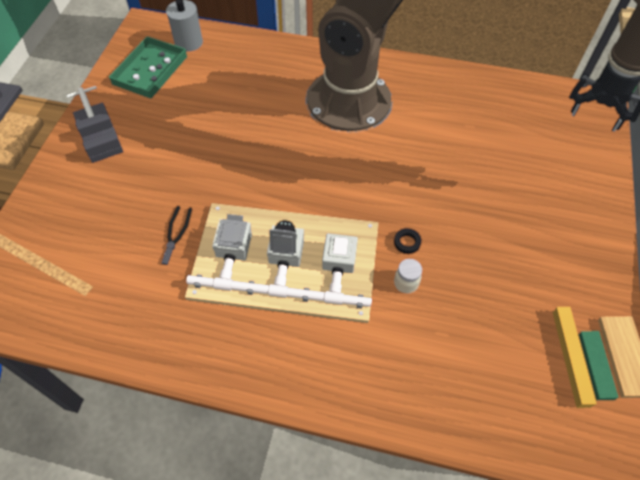

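Top view: switch at (296,271), plug in the middle socket at (363,262), empty socket with its flap at (430,257). Image up is world +x and left is +y. Next I measure them.

```bash
cat > h.py <<'E'
import numpy as np,cv2
from scipy.spatial.transform import Rotation as R
def rot(r):
    r=np.asarray(r); return R.from_quat(r).as_matrix() if r.size==4 else r
def cloud(f):
    v,u=np.mgrid[:480,:640]; d=f["depth"]
    p=np.stack([(u-f["cx"])/f["fx"]*d,(v-f["cy"])/f["fy"]*d,d],-1)
    return p@rot(f["rotation"]).T+f["position"]
E
python3 - <<'E'
from h import *
f=dict(np.load("pics/top0.npz"));P=cloud(f)
print("table",P[400,320],"board",P[300,340])
def rect(n,u0,u1,v0,v1,z0,z1):
    q=P[v0:v1,u0:u1].reshape(-1,3);q=q[(q[:,2]>z0)&(q[:,2]<z1)]
    r=cv2.minAreaRect((q[:,:2]*1000).astype(np.float32));print(n,len(q),np.round(r[0],1),np.round(r[1],1),r[2],np.median(q,0).round(4))
rect("empty",400,460,225,290,.062,.1)
rect("emptylip",400,460,225,290,.078,.1)
rect("plugbox",335,390,230,292,.060,.08)
rect("plugtop",335,390,235,292,.108,.128)
rect("switch",270,322,240,300,.062,.1)
rect("jar",190,232,240,285,.05,.1)
rect("pliers",490,525,215,310,.006,.05)
for u in (418,430,442):print([tuple(P[v,u].round(3)) for v in range(228,290,4)])
for v in (250,256,262):print([tuple(P[v,363].round(3))])
E
```

```text
table [0.29956296 0.0435744  0.00297279] board [0.49042284 0.00388928 0.01997205]
empty 1758 [ 565.3 -170.3] [88.9 77.2] 6.1429853439331055 [ 0.5663 -0.1687  0.0746]
emptylip 267 [ 562.3 -170.6] [84.  61.9] 3.4750590324401855 [ 0.5601 -0.1689  0.0792]
plugbox 816 [557.3 -40.6] [78.8 76.3] 5.766646385192871 [ 0.5424 -0.0315  0.0692]
plugtop 585 [559.1 -38.9] [59.6 48.9] 17.531835556030273 [ 0.5524 -0.04    0.1215]
switch 1497 [544.   88.6] [77.8 75.7] 6.096702575683594 [0.5431 0.0883 0.0671]
jar 633 [562.4 255.9] [52.6 51.9] 46.33077621459961 [0.5611 0.2556 0.0688]
pliers 817 [ 566.4 -333.4] [ 58.9 172. ] 83.05903625488281 [ 0.5597 -0.3236  0.01  ]
[(np.float64(0.635), np.float64(-0.154), np.float64(0.013)), (np.float64(0.626), np.float64(-0.153), np.float64(0.017)), (np.float64(0.618), np.float64(-0.153), np.float64(0.016)), (np.float64(0.598), np.float64(-0.143), np.float64(0.081)), (np.float64(0.592), np.float64(-0.144), np.float64(0.073)), (np.float64(0.584), np.float64(-0.144), np.float64(0.074)), (np.float64(0.576), np.float64(-0.144), np.float64(0.074)), (np.float64(0.569), np.
[... 1904 characters left out ...]
 np.float64(-0.188), np.float64(0.078)), (np.float64(0.56), np.float64(-0.188), np.float64(0.078)), (np.float64(0.553), np.float64(-0.188), np.float64(0.075)), (np.float64(0.546), np.float64(-0.188), np.float64(0.072)), (np.float64(0.538), np.float64(-0.188), np.float64(0.073)), (np.float64(0.53), np.float64(-0.187), np.float64(0.078)), (np.float64(0.53), np.float64(-0.198), np.float64(0.013)), (np.float64(0.522), np.float64(-0.198), np.float64(0.015)), (np.float64(0.514), np.float64(-0.197), np.float64(0.015))]
[(np.float64(0.573), np.float64(-0.037), np.float64(0.121))]
[(np.float64(0.561), np.float64(-0.036), np.float64(0.124))]
[(np.float64(0.551), np.float64(-0.036), np.float64(0.118))]
```

Run:
```python
import cv2
a=cv2.imread("pics/top0.png")[180:340,240:490];b=cv2.imread("pics/scene0.png")[200:310,180:380]
a=cv2.resize(a,(780,500),interpolation=3)
cv2.imwrite("pics/c1.png",a)
```

```text
(no output)
```

View pics/c1.png

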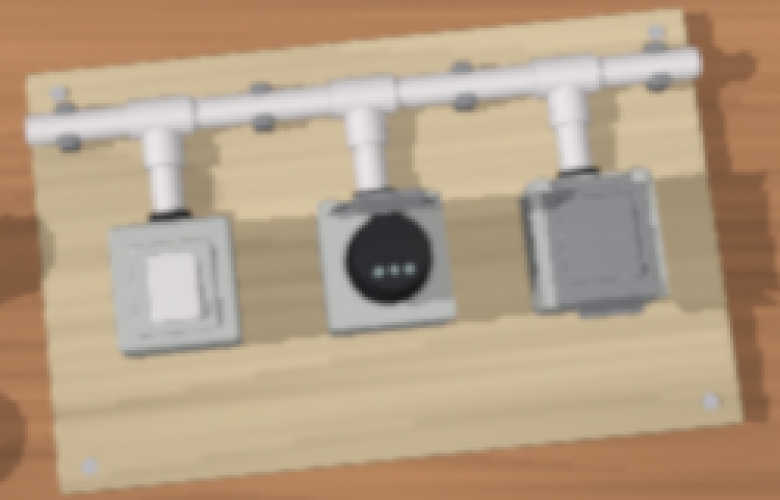

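Crop: plug in the middle, its flap standing behind it; the empty socket's lip points at the robot, bottom right at (612,308). The boxes lie on a clean line with yaw of about 5.9°. Plug axis is about (0.553,-0.041) and empty origin about (0.567,-0.170). I'll now work out the move in tool axes, with the jaw axis along box y.

```bash
cat > go.py <<'E'
import sys
from h import *
from rig import monitor
s=monitor.sense();M=rot(s["ee_rot"]);p=np.array(s["tcp_pos"])
print("t",s["clock"],"tcp",p.round(4),"F",np.round(s["force"],2),"gap",round(s["finger_gap"],3))
print("axes x",M[:,0].round(3),"y",M[:,1].round(3),"z",M[:,2].round(3))
t=np.array(eval(sys.argv[1]))
yaw=np.deg2rad(5.9);by=np.array([-np.sin(yaw),np.cos(yaw),0])
for sg in(1,-1):
    b=sg*by; a=np.arctan2(np.dot(np.cross(M[:,0],b),M[:,1]),np.dot(M[:,0],b)); print("turn",round(a,3),"units",round(a/.1,2))
print("shift units now axes",((t-p)@M/.03).round(2))
bx=np.array([np.cos(yaw),np.sin(yaw),0]);print("per 30mm box x: tool",(bx@M).round(3))
E
python3 go.py "[.548,-.041,.16]"
```

```text
t 0.1 tcp [0.1803 0.598  0.2306] F [-0.15  0.49 -0.69] gap 0.085
axes x [ 0.289  0.957 -0.001] y [-0.    -0.001 -1.   ] z [-0.957  0.289 -0.   ]
turn -0.396 units -3.96
turn 2.746 units 27.46
shift units now axes [-16.85   2.38 -17.88]
per 30mm box x: tool [ 0.386 -0.    -0.923]
```

```bash
python3 -m handwheel '[[-0.6,0,-0.64,0],[-0.6,0,-0.64,0],[-0.6,0,-0.64,0],[-0.6,0,-0.64,0],[-0.6,0,-0.64,0],[-0.6,0,-0.64,0],[-0.6,0,-0.64,0],[-0.6,0,-0.64,0],[-0.6,0,-0.64,0],[-0.6,0,-0.64,0],[-0.6,0,-0.64,0],[-0.6,0,-0.64,0],[-0.6,0,-0.64,0],[-0.6,0,-0.64,0],[-0.6,0,-0.64,0],[-0.6,0,-0.64,0],[-0.6,0,-0.64,0],[-0.6,0,-0.64,0],[-0.6,0,-0.64,0],[-0.6,0,-0.64,0]]' 0 60
python3 -m handwheel '[[-0.6,0,-0.64,0],[-0.6,0,-0.64,0],[-0.6,0,-0.64,0],[-0.6,0,-0.64,0],[-0.6,0,-0.64,0],[-0.6,0,-0.64,0],[-0.6,0,-0.64,0],[-0.6,0,-0.64,0],[0,0,0,-0.5],[0,0,0,-0.5],[0,0,0,-0.5],[0,0,0,-0.5],[0,0,0,-0.5],[0,0,0,-0.5],[0,0,0,-0.5],[0,0,0,-0.46],[0,0,0,0]]'
python3 go.py "[.548,-.041,.14]"
```

```text
clock: 2.1
tcp_pos: [0.4443, 0.1418, 0.2312]
ee_rot: [-0.568, -0.422, 0.422, 0.568]
force: [0.9, -0.9, 0.2]
finger_gap: 0.0001
clock: 3.8
tcp_pos: [0.5493, -0.0393, 0.231]
ee_rot: [-0.473, -0.525, 0.525, 0.474]
force: [-0.7, -0.0, 0.5]
finger_gap: -0.0
t 3.8 tcp [ 0.5493 -0.0393  0.231 ] F [-0.72 -0.05  0.52] gap -0.0
axes x [-0.104  0.995  0.   ] y [-0.001  0.    -1.   ] z [-0.995 -0.104  0.001]
turn 0.001 units 0.01
turn -3.141 units -31.41
shift units now axes [-0.05  3.03  0.05]
per 30mm box x: tool [-0.001 -0.001 -1.   ]
```

```bash
python3 -m handwheel '[[0,0.5,0,0],[0,0.5,0,0],[0,0.5,0,0],[0,0.5,0,0],[0,0.5,0,0],[0,0.5,0,0]]'
python3 -m handwheel '[[0,0.1,0,0],[0,0.1,0,0],[0,0.1,0,0],[0,0.1,0,0],[0,0.1,0,0],[0,0.1,0,0],[0,0.1,0,0],[0,0.1,0,0]]'
```

```text
clock: 4.4
tcp_pos: [0.5495, -0.0393, 0.1406]
ee_rot: [-0.474, -0.525, 0.525, 0.474]
force: [-0.1, 0.4, -0.2]
finger_gap: 0.0002
clock: 5.2
tcp_pos: [0.5498, -0.0393, 0.1177]
ee_rot: [0.474, 0.525, -0.525, -0.473]
force: [-2.7, 0.9, 7.7]
finger_gap: 0.0003
```

```bash
python3 -m handwheel '[[0,0.07,0,0],[0,0.07,0,0],[0,0.04,0,0],[0,0,0,0]]'
python3 -m handwheel '[[0,0.04,0,0],[0,0.03,0,0],[0,0,0,0],[0,0,0,0]]'
```

```text
clock: 5.6
tcp_pos: [0.5499, -0.0393, 0.1139]
ee_rot: [0.474, 0.526, -0.524, -0.474]
force: [-9.0, 1.4, 24.8]
finger_gap: -0.0002
clock: 6.0
tcp_pos: [0.5501, -0.0393, 0.1137]
ee_rot: [0.474, 0.526, -0.524, -0.473]
force: [-15.9, 0.9, 47.0]
finger_gap: 0.0002
```

The plug bottomed at z = 0.1137 with 47 N, so it is home. Retracting and going to the front of the lip.

```bash
python3 -m handwheel '[[0,-0.3,0,0],[0,-0.6,0,0],[0,-0.6,0,0],[0,-0.6,0,0],[0,-0.6,0,0],[0,0,0,0]]'
python3 go.py "[.494,-.1775,.068]"
```

```text
clock: 6.6
tcp_pos: [0.5511, -0.0395, 0.193]
ee_rot: [0.475, 0.526, -0.524, -0.473]
force: [-0.4, 0.1, 0.0]
finger_gap: 0.0002
t 6.6 tcp [ 0.5511 -0.0395  0.193 ] F [-0.35  0.05  0.03] gap 0.0
axes x [-0.103  0.995 -0.   ] y [ 0.004  0.    -1.   ] z [-0.995 -0.103 -0.004]
turn 0.0 units 0.0
turn -3.142 units -31.42
shift units now axes [-4.38  4.16  2.38]
per 30mm box x: tool [-0.     0.004 -1.   ]
```

```bash
python3 -m handwheel '[[-0.55,0,0.3,0],[-0.55,0,0.3,0],[-0.55,0,0.3,0],[-0.55,0,0.3,0],[-0.55,0,0.3,0],[-0.55,0,0.3,0],[-0.54,0,0.3,0],[-0.54,0,0.28,0],[0,0.6,0,0],[0,0.6,0,0],[0,0.6,0,0],[0,0.6,0,0],[0,0.6,0,0],[0,0.6,0,0],[0,0.5,0,0],[0,0,0,0]]'
python3 - <<'E'
from h import *
from rig import viewer
for n in("scene","top"):
    f=viewer.grab_frame(n);np.savez(f"pics/{n}1.npz",**f)
    c=f["frame"][:,:,::-1]
    c=c[170:320,150:390] if n=="scene" else c[180:340,340:500]
    cv2.imwrite(f"pics/{n}1.png",cv2.resize(c,None,fx=3.3,fy=3.3,interpolation=3))
P=cloud(dict(np.load("pics/top1.npz")))
q=P[245:280,340:385].reshape(-1,3);q=q[(q[:,2]>.1)&(q[:,2]<.13)];print("plugtop z",np.median(q[:,2]))
E
```

```text
clock: 8.2
tcp_pos: [0.4904, -0.1769, 0.0655]
ee_rot: [-0.472, -0.524, 0.526, 0.475]
force: [-0.5, 0.4, 1.0]
finger_gap: -0.0003
plugtop z 0.11246048751562387
```

View pics/scene1.png

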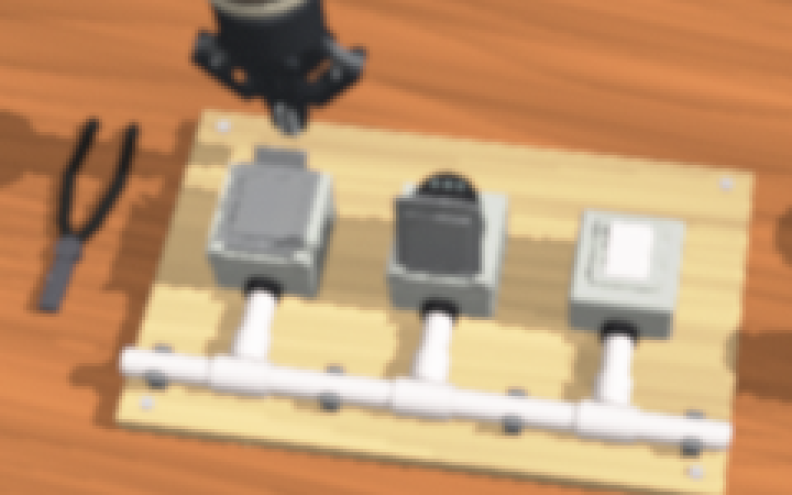

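View pics/top1.png

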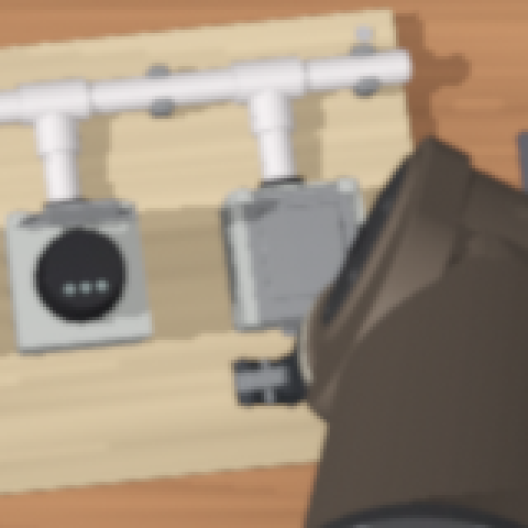

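Plug is flush (top at z ≈ 0.1125 by depth). The shut fingers stand just in front of the lip, at (290,120) in the scene crop with the lip at (280,158). Advancing to touch.

```bash
python3 -m handwheel '[[0,0,-0.2,0],[0,0,-0.2,0],[0,0,-0.1,0],[0,0,0,0]]'
python3 -m handwheel '[[0,0,-0.07,0],[0,0,-0.07,0],[0,0,0,0]]'
python3 -m handwheel '[[0,0,-0.05,0],[0,0,-0.05,0],[0,0,0,0]]'
```

```text
clock: 8.7
tcp_pos: [0.5077, -0.1757, 0.0681]
ee_rot: [0.474, 0.525, -0.525, -0.473]
force: [-0.6, 0.3, 0.2]
finger_gap: -0.0
clock: 9.0
tcp_pos: [0.5087, -0.1757, 0.0673]
ee_rot: [-0.473, -0.524, 0.526, 0.475]
force: [-8.5, -0.4, 4.1]
finger_gap: 0.0
clock: 9.3
tcp_pos: [0.5089, -0.1756, 0.0669]
ee_rot: [-0.471, -0.523, 0.526, 0.477]
force: [-15.9, -1.8, 8.6]
finger_gap: 0.0
```

```bash
python3 -m handwheel '[[0,-0.1,0,0],[0,-0.1,-0.01,0],[0,-0.1,-0.02,0],[0,-0.1,-0.02,0],[0,0,0,0]]'
python3 go.py "[.5217,-.1747,.0825]" | head -1
python3 - <<'E'
from h import *
from rig import viewer
f=viewer.grab_frame("scene");c=f["frame"][200:275,180:290,::-1]
cv2.imwrite("pics/s2.png",cv2.resize(c,None,fx=6,fy=6,interpolation=3))
E
```

```text
clock: 9.8
tcp_pos: [0.5108, -0.1753, 0.0788]
ee_rot: [-0.472, -0.523, 0.526, 0.477]
force: [-13.0, -1.5, 2.3]
finger_gap: 0.0001
t 9.8 tcp [ 0.5108 -0.1753  0.0788] F [-13.03  -1.46   2.31] gap 0.0
```

View pics/s2.png

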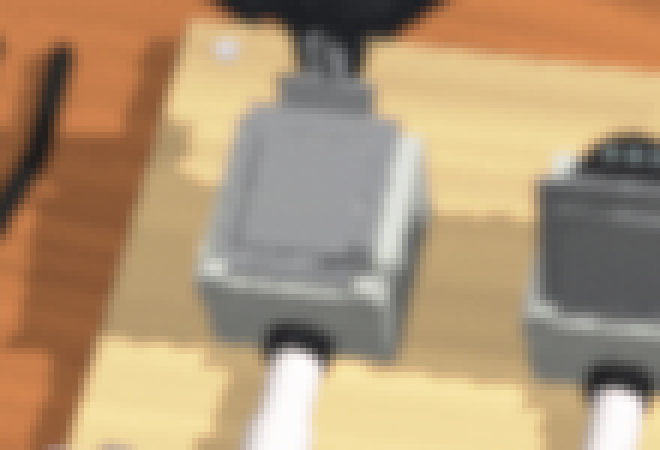

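The lip seems to be rising with the fingers, which meet its edge at (325,85). TCP motion fits the lip's arc, so I continue along it.

```bash
python3 -m handwheel '[[0,-0.15,-0.045,0],[0,-0.15,-0.05,0],[0,-0.15,-0.06,0],[0,-0.14,-0.07,0],[0,-0.14,-0.08,0],[0,-0.14,-0.09,0],[0,0,0,0]]'
python3 - <<'E'
from h import *
from rig import viewer
f=viewer.grab_frame("scene");c=f["frame"][180:275,170:300,::-1]
cv2.imwrite("pics/s3.png",cv2.resize(c,None,fx=6,fy=6,interpolation=3))
E
```

```text
clock: 10.55
tcp_pos: [0.5223, -0.1743, 0.1054]
ee_rot: [-0.471, -0.523, 0.526, 0.477]
force: [-16.3, -1.6, 9.8]
finger_gap: 0.0
```

View pics/s3.png

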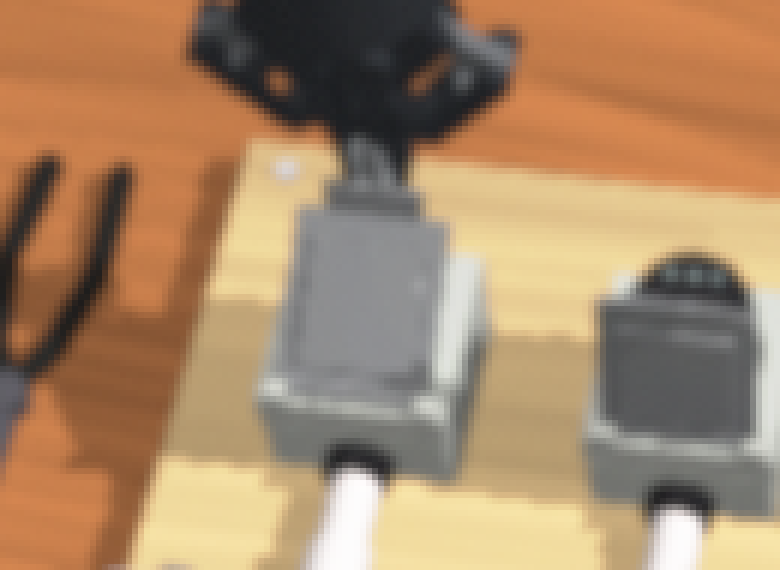

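The flap is clearly lifting, about 30°. Continuing the arc.

```bash
python3 -m handwheel '[[0,-0.13,-0.09,0],[0,-0.13,-0.1,0],[0,-0.12,-0.11,0],[0,-0.11,-0.12,0],[0,-0.1,-0.12,0],[0,-0.1,-0.13,0],[0,0,0,0]]'
python3 -m handwheel '[[0,-0.06,-0.13,0],[0,-0.04,-0.14,0],[0,-0.02,-0.14,0],[0,0,-0.15,0],[0,0,0,0]]'
python3 go.py "[.5843,-.1682,.125]"
```

```text
clock: 11.3
tcp_pos: [0.5469, -0.172, 0.1271]
ee_rot: [-0.473, -0.525, 0.525, 0.474]
force: [-7.5, -1.3, 7.4]
finger_gap: 0.0003
clock: 11.8
tcp_pos: [0.5651, -0.1698, 0.1301]
ee_rot: [0.474, 0.525, -0.525, -0.473]
force: [-2.0, -0.5, 1.6]
finger_gap: -0.0002
t 11.8 tcp [ 0.5651 -0.1698  0.1301] F [-2.04 -0.49  1.57] gap -0.0
axes x [-0.104  0.995 -0.   ] y [ 0.001 -0.    -1.   ] z [-0.995 -0.104 -0.001]
turn 0.001 units 0.01
turn -3.141 units -31.41
shift units now axes [-0.01  0.17 -0.64]
per 30mm box x: tool [-0.001  0.001 -1.   ]
```

```bash
python3 -m handwheel '[[0,0,-0.12,0],[0,0,-0.12,0],[0,0.05,-0.12,0],[0,0.05,-0.12,0],[0,0.05,-0.1,0],[0,0.05,-0.1,0],[0,0.05,-0.06,0],[0,0,0,0],[0,0,0,0]]'
python3 - <<'E'
from h import *
from rig import viewer
for n in("scene","top"):
    f=viewer.grab_frame(n);np.savez(f"pics/{n}4.npz",**f)
    c=f["frame"][:,:,::-1]
    if n=="scene": cv2.imwrite(f"pics/{n}4.png",cv2.resize(c[170:275,170:300],None,fx=5.5,fy=5.5,interpolation=3))
P=cloud(dict(np.load("pics/scene4.npz")))
yaw=np.deg2rad(5.9);Rb=np.array([[np.cos(yaw),np.sin(yaw)],[-np.sin(yaw),np.cos(yaw)]])
q=P.reshape(-1,3).copy();q[:,:2]=(q[:,:2]-[.567,-.170])@Rb.T
# rear face of the flap
for z in np.arange(.085,.155,.01):
    m=(abs(q[:,1])<.026)&(abs(q[:,2]-z)<.005)&(q[:,0]>-.05)&(q[:,0]<.07);print(round(z,3),m.sum(),np.median(q[m,0]).round(4) if m.any() else None)
E
```

```text
clock: 12.7
tcp_pos: [0.5859, -0.1676, 0.1224]
ee_rot: [-0.473, -0.525, 0.525, 0.474]
force: [-1.9, -0.0, -1.0]
finger_gap: -0.0001
0.085 43 0.0372
0.095 49 0.0373
0.105 50 0.0371
0.115 51 0.0365
0.125 62 0.0358
0.135 80 0.0335
0.145 46 0.0289
```

View pics/scene4.png

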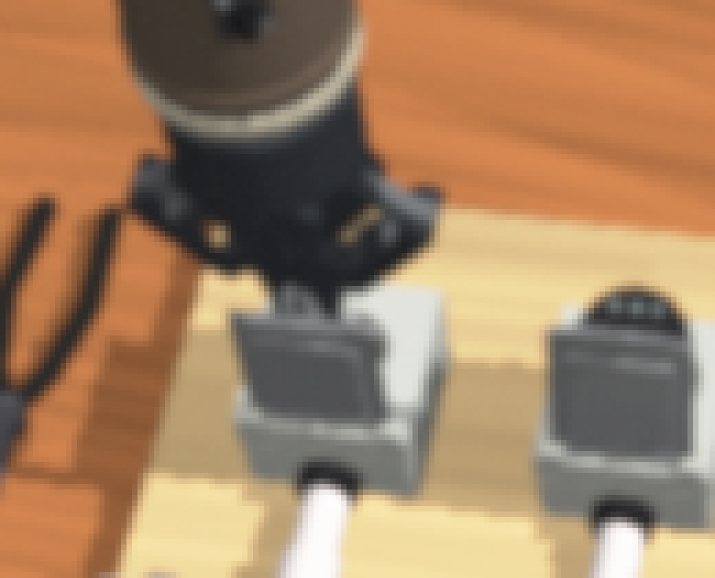

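Rear face of the flap is near-vertical (about 88°), and a force of about 1.9 N matches the spring. One hold check, then hand in.

```bash
python3 -m handwheel '[[0,0,-0.02,0],[0,0,0,0],[0,0,0,0],[0,0,0,0],[0,0,0,0],[0,0,0,0],[0,0,0,0],[0,0,0,0]]'
python3 - <<'E'
from rig import job
print(job.hand_in())
E
```

```text
clock: 13.6
tcp_pos: [0.5869, -0.1676, 0.1227]
ee_rot: [0.474, 0.525, -0.525, -0.474]
force: [-1.4, -0.9, -1.2]
finger_gap: -0.0001
the job is handed in; nothing more can be done
None
```

I pushed the test plug home, opened the empty socket's flap to about square, and handed the job in at 13.6 s with the fingers still holding the flap. The hand-in gave no verdict.

- **Plug:** it bottomed with the fingertip at z = 0.1137 m and 47 N on the wrist (home is 0.114 m). Camera depth afterwards put its top at about 0.1125 m, which agrees within the 2 mm calibration.
- **Flap:** I lifted it by its lip with the shut fingers and followed its arc. By depth, the lower part of its rear face stands at about 88°. The top readings (above about 0.13 m) lean further towards the robot. I took them as fingers mixed in with the plate and ignored them.
- **Hold:** I then nudged the fingers about 1 mm further and held for 0.7 s. The last push reading was about 1.4 N, and the force sensor's noise is up to about 1 N. The spring should need about 2 N. I didn't measure the angle again after the nudge.
- **Jar, pliers and tape roll:** the arm crossed above them at 0.23 m and never came near them afterwards. I didn't re-measure their positions at the end.

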